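# Kickstand down, slide frame held upright

## Robot

A 7-joint arm with a two-finger parallel gripper is mounted at the origin on the work surface. World frame = base frame: x ahead of the robot, y to its left, z up, the work surface at z = 0. Lengths are in m, angles in rad, forces in N, time in s.
With the tool pointing down it reaches from about 0.425 to 0.875 m from the base axis. Payload 4.7 kg.
Tool frame: the origin (TCP) lies on the centre line of the jaws, within the pads' length; the fingertips stand robot.tip_extent ahead of it and the grasp point (between the pads) lies 6 mm ahead of it (robot.tip_extent is the distance from the TCP to the fingertips, in m); z points along the fingers, y is the direction in which the jaws open and shut (so a half turn about z gives the same grasp; the last joint's range is limited). The gripper opens to 87 mm and grips with 3 to 60 N. Pads are 19 mm wide; open, the fingers measure 117 mm over their backs; the gripper's body (75 mm by 190 mm) begins 51 mm behind the grasp point.
Start: joints at [-1.104, 0.321, -0.07, 1.45, 0.023, 1.371, -0.057], TCP at [0.284, 0.585, 0.248] pointing down, gripper open.
Joint ranges: [-2.86, 2.86], [-0.3, 2.09], [-1.38, 1.24], [0.06, 2.45], [-1.56, 4.7], [0.09, 2.05], [-2.69, 2.69]. Speed limits (rad/s): [2.57, 2.57, 3.14, 3.14, 3.14, 3.14, 3.14].

## Interface

Orientations are given as a unit quaternion [w, x, y, z].
In Python, from rig import robot, cams, search_frame, regions_of, tip_of gives the robot as it stands. The module is installed in compiled form; this text tells all that it offers. Calls block until the motion is done:
- robot.movep(position, orientation): joint-space move of the TCP to a pose.
- robot.move_linear(position, orientation=None, speed=0.15, stop_force=None): straight line of the TCP; orientation=None keeps the orientation; speed is the mean speed in m/s. With stop_force (N) it stops when the force on the tool has changed by that much, and returns True; else False.
- robot.move_j(angles): joint-space move.
- robot.move_gripper(opening, strength=None): finger opening in m; strength is the grip in N (None keeps the last); returns when the fingers have stopped.
- robot.hold(seconds).
- robot.solve_ik(position, orientation): joint angles nearest the present ones, or None.
- robot.state(): the state.
- cams.get_image(name): name is "scene" or "top"; returns a dict with "img" (480x640x3 uint8, red, green, blue), "K" (3x3 intrinsics, pixels), "R" (3x3) and "t" (3): a world point X has camera coordinates R X + t. Camera axes: x right, y down, z forward; pixel columns grow to the right and rows downward; lengths in m; the calibration is good to about 2 mm. A picture is of the moment at which its call begins. There is no depth.
A pose or a line that the arm cannot do raises robot.Unreachable and nothing moves.
- robot.sign_off(): hands the job in, once; it reports no verdict.
Trained networks look in a picture, given as the dict that the camera call returned (one of the last four; its "shot" number tells which), for a name from the list of things; names that differ only in an ending like _2 or _b are one class to them, and where a whole thing is asked for, a point or a joint stands for the part that bears it (a point fixed in the world has none). Each returns a list of dicts, best first, with "p" (0 to 1); they miss things now and then, are a little off and sometimes report something else, mostly with a low value. They report only what shows in the picture. A call takes as long as a camera call.
- search_frame(picture, name): "bbox" ([left, top, right, bottom] in pixels, round what is visible of it).
- regions_of(picture, name): "mask" (480x640 bool, what is visible of it) and "bbox" ([left, top, right, bottom] in pixels, round what is visible of it).
- tip_of(picture, name): "point" ([column, row] in pixels: a listed point, or the origin of a listed thing).
The state is a dict: "clock": time; "qpos": joint angles; "joint_velocities": joint speeds; "tau": joint torques, N m; "tcp_pos": TCP position; "eef_rot": TCP orientation; "ft_force": force on the tool from outside, world axes, zero at the start; "moment": the same for the moment, N m; "finger_gap": finger opening in m.
Only numpy, scipy, OpenCV 4.12 (cv2) and the standard library are available. Lean on these libraries where they do the work, as an engineer would, in place of code of your own. Each camera call takes 0.05 s, during which the arm holds its last target. There are 200 camera calls.

## Task

The slide viewing frame is leaning back on its rubber-tipped rest. While it still leans there, flip its yellow kickstand up over the top and right down to its stop; then grip the frame by its top edge, bring it upright and finish still gripping it so that it stands upright with the kickstand down, because it tips over by itself when let go. Leave the other things on the bench where they are.

Things in the scene. Friction and masses are not known exactly. Their poses are not given: they have to be found in the camera images.
- stand: dark steel base plate, 190 (x) x 290 (y) x 10 mm, fixed to the bench; origin under its centre. x: level, towards the kickstand side of the frame (roughly away from the robot); y: along the hub; z up. The hub axis lies 42 mm above the bench over the origin, between two grey cheeks 60 mm tall at y = +-127 mm
- rest: the fixed rest the frame leans on, on the robot's side of it: a thin steel post on the base plate with a black rubber ball (18 mm) on top, ball centre 125 mm above the bench; origin at the post's foot, 10 mm above the bench, at y = 30 mm of the stand
- frame (a joint): lean of the frame about the hub (rad): 0 upright, negative towards the robot's side (at the start about -0.2 to -0.3, on the rest), positive towards the kickstand side. The hub turns freely, so the frame (0.45 to 0.8 kg) falls to either side unless held; the kickstand's foot, when down, meets the base plate at about +0.12; the hub itself stops at +0.30
- frame_hub (a point): point on the hub axis at the middle of the frame, turning with it. Its axes: x square to the face, to the kickstand side; y along the hub; z up the frame. The frame is a flat aluminium frame of glass slides, 12 mm thick (x +-6), 236 mm wide (y +-118), from z = 10 to 176 mm: upright, its top edge is 218 mm above the bench
- frame_grip (a point): a good place to grip: middle of the frame's top edge in thickness, at y = 55, z = 176 mm from frame_hub; same axes. Grip across the 12 mm thickness, from above
- kickstand (a joint): turn of the yellow kickstand (rad): 0 folded up on its stop (the start), growing as its tip swings up and towards the frame's -y. Top dead centre (leg straight up the frame) is at 0.42: short of it the leg falls back; past it its own weight swings it round outside the frame's -y end and down to its stop at 3.30. About 1 N at the tip moves it
- kick_pivot (a point): pivot of the kickstand, 31 mm off the frame's middle plane on its +x side, at y = -70, z = 93 mm from frame_hub; this point's axes turn with the leg
- kick_tip (a point): centre of the black rubber ball (18 mm) at the end of the kickstand leg, 117 mm from the pivot; the leg is a yellow bar 12 mm thick. Folded up, it is at x = 32, y = -23, z = 200 mm from frame_hub (frame axes), so 24 mm higher than the frame's top edge and off its face; the space on its +y side is free
- jar_white: specimen jar, clear with white screw cap, 54 mm across, 70 mm tall, standing; origin under its centre; a bystander, to be left alone
- jar_red: specimen jar, clear with red screw cap, 54 mm across, 70 mm tall, standing; origin under its centre; a bystander, to be left alone
- oil_bottle: small amber bottle with black cap, 34 mm across, 75 mm tall; origin under its centre; a bystander, to be left alone
- tissue_roll: white tissue roll standing on end, 104 mm across, 100 mm tall; origin under its centre; a bystander, to be left alone
- slide_box: blue slide box lying flat, 180 x 100 x 34 mm; origin under its centre; a bystander, to be left alone
- mouse: black computer mouse, 100 x 58 x 30 mm; origin under its centre; a bystander, to be left alone
- slide_tray: flat aluminium tray of slides, 200 x 300 x 12 mm; origin under its centre; a bystander, to be left alone

How it is judged:
On the way, in this order (a step that is already met when the one before it is completed fails the run):
1. the kickstand is right down at its stop while the frame still leans on its rest (value of joint kickstand above 3.15 rad and value of joint frame below -0.14 rad), for 0.2 s.
2. the frame is upright, gripped by the fingers at its top edge (value of joint frame between -0.07 and 0.07 rad and contact force between the fingers and frame above 2 N and z of the grasp point in the frame of frame_grip above -0.05 m), for 0.3 s.
At the end, for the whole second after the job is handed in: The frame is upright within 0.07 rad (4 degrees), so clear of both its rest and the kickstand's foot-down lean, and still; the kickstand is down at its stop (above 3.15 rad); the fingers grip the frame (not the kickstand) with more than 2 N, at its top edge (fingers no more than 50 mm down from it) (all of step 2 and value of joint kickstand above 3.15 rad and velocity of joint frame between -0.05 and 0.05 rad/s and contact force between the fingers and kickstand below 0.5 N); the arm keeps its last pose, push and grip.
It fails at once if a bystander is moved more than 30 mm (distance of any of jar_white, jar_red, oil_bottle, tissue_roll, slide_box, mouse, slide_tray from where it was at the start of the episode above 0.03 m).
It also fails if it takes over 42 s, if anything falls off the work surface, if the arm or the gripper's body presses on something with over 40 N, if the wrist force passes 120 N, or if a joint passes its speed limit or range.

## Working session

There is one attempt and no reset: what is moved stays moved. The work goes in short steps, each a Python script; the robot and the scene stay as the last script left them, time stands still between calls to the robot, and variables do not carry over. Pictures are saved under pics/ and viewed, about 8 in all and at most 12, crops included, and the job is handed in when it is done.

```bash
mkdir -p pics
python3 - <<'E'
from rig import robot,cams,search_frame,regions_of,tip_of
import cv2,numpy as np
s=robot.state();print(s['clock'],s['tcp_pos'],s['eef_rot'],s['finger_gap'],robot.tip_extent)
for n in ('scene','top'):
    c=cams.get_image(n);cv2.imwrite(f'pics/{n}0.png',c['img'][:,:,::-1])
    print(n,c['K'].tolist(),c['R'].tolist(),c['t'].tolist())
    for k in ('stand','rest','frame_hub','frame_grip','kick_pivot','kick_tip','jar_white','jar_red','oil_bottle','tissue_roll','slide_box','mouse','slide_tray'):
        print(k,[(np.round(d['point'],1).tolist(),round(d['p'],2)) for d in tip_of(c,k)[:2]])
print(robot.state()['clock'])
E
```

```text
0.0 [0.2841539  0.58401734 0.24645957] [-1.81113751e-04  2.24439645e-01  9.74487510e-01 -9.51873975e-04] 0.08689509749776704 0.025
scene [[472.7988363325444, 0.0, 322.3722304977235], [0.0, 472.7988363325444, 240.52250446870295], [0.0, 0.0, 1.0]] [[0.2799140953514776, 0.9599719330558946, 0.010098859762024131], [0.7760793504690864, -0.22007647717589246, -0.5909883128872603], [-0.5651096716559055, 0.17326347548972343, -0.8066169022914019]] [-0.20588033736886438, -0.32299875923185284, 1.7699680168750103]
stand [([291.0, 277.1], 0.74)]
rest [([283.4, 319.4], 0.6)]
frame_hub [([292.6, 273.3], 0.94)]
frame_grip [([301.7, 220.3], 0.59)]
kick_pivot [([270.0, 257.9], 0.56)]
kick_tip [([276.2, 224.1], 0.52)]
jar_white [([283.2, 317.9], 0.85)]
jar_red [([391.3, 221.0], 0.92)]
oil_bottle [([415.5, 277.2], 0.5)]
tissue_roll [([144.3, 325.9], 0.89)]
slide_box [([162.5, 258.5], 0.56)]
mouse [([197.9, 362.4], 0.82), ([271.5, 257.5], 0.49)]
slide_tray [([463.5, 208.9], 0.68)]
top [[453.71605292099997, 0.0, 321.7152149236902], [0.0, 453.71605292099997, 235.28689766513128], [0.0, 0.0, 1.0]] [[0.008572641089784817, -0.9999592427693482, 0.0028324238555490124], [-0.9769796030050083, -0.008979374692443622, -0.21314367488224725], [0.21316042113141484, -0.0009400161086129172, -0.9770167609784357]] [0.03216223641963502, 0.5765278483561895, 1.3767409849737695]
stand [([344.9, 250.2], 0.83)]
rest [([333.3, 255.1], 0.45)]
frame_hub [([346.8, 244.5], 0.8)]
frame_grip [([152.1, 277.4], 0.7), ([329.0, 247.4], 0.56)]
kick_pivot [([373.7, 241.7], 0.6)]
kick_tip [([357.8, 243.2], 0.39)]
jar_white [([363.1, 210.7], 0.7), ([235.3, 213.3], 0.35)]
jar_red [([227.3, 289.3], 0.83)]
oil_bottle [([337.2, 257.0], 0.56)]
tissue_roll []
slide_box [([440.1, 193.2], 0.66), ([458.9, 305.2], 0.61)]
mouse [([439.0, 194.0], 0.69), ([362.4, 211.5], 0.48)]
slide_tray [([151.0, 276.1], 0.82)]
1.4
```

View pics/scene0.png

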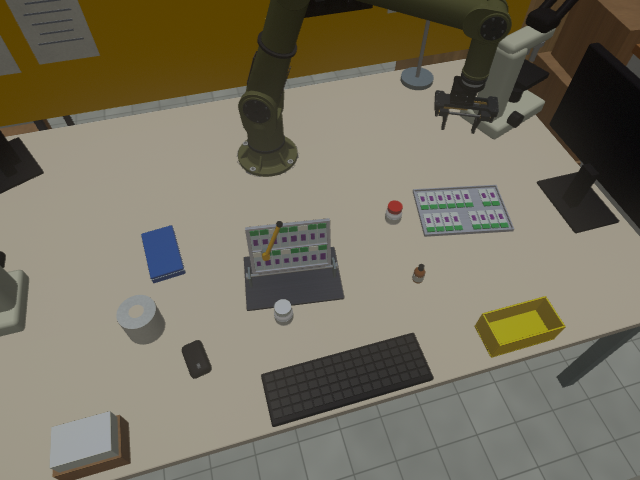

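View pics/top0.png

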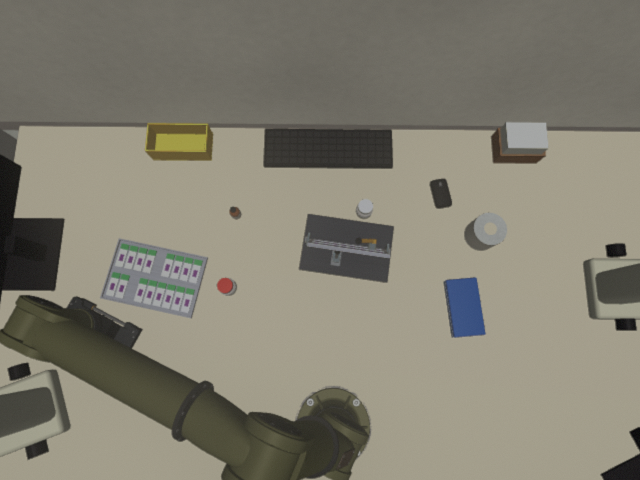

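The scene view shows the stand at about (292,278), with the frame leaning towards the robot and the yellow leg at (272,242). In the top view the plate spans (300-394, 215-280) and the frame's top edge is near row 247. Next I'll fit the stand pose and lean, then overlay the model.

```bash
cat > h.py <<'E'
from rig import robot,cams,search_frame,regions_of,tip_of
import cv2,numpy as np
from scipy.optimize import least_squares
from scipy.spatial.transform import Rotation as Ro
def stand2w(p,X): # p=x,y,yaw
    return Ro.from_euler('z',p[2]).apply(X)+[p[0],p[1],0]
def frame2w(p,lean,X): # frame_hub coords
    return stand2w(p,Ro.from_euler('y',lean).apply(X)+[0,0,.042])
def kick(q): # tip in frame coords; rot about x axis, tip z up -> -y
    a=.42-q; return np.array([.032,-.07+.117*np.sin(a),.093+.117*np.cos(a)])
def proj(c,X):
    Y=np.atleast_2d(X)@c['R'].T+c['t']; Z=Y@c['K'].T; return Z[:,:2]/Z[:,2:]
PL=np.array([[sx*.095,sy*.145,.010] for sx,sy in((1,1),(1,-1),(-1,-1),(-1,1))])
FR=np.array([[0.006,.118,.176],[0.006,-.118,.176],[0.006,-.118,.01],[0.006,.118,.01]])
def crop(c,name,box,k,p=None,lean=None,q=None):
    x0,y0,x1,y1=box; im=cv2.resize(c['img'][y0:y1,x0:x1,::-1],None,fx=k,fy=k,interpolation=cv2.INTER_CUBIC)
    f=lambda X:((proj(c,X)-[x0,y0]+.5)*k-.5).round().astype(np.int32)
    if p is not None:
        cv2.polylines(im,[f(stand2w(p,PL))],True,(0,0,255),1)
        cv2.polylines(im,[f(frame2w(p,lean,FR))],True,(255,255,0),1)
        for X in ([.0,.055,.176],kick(q),[.031,-.07,.093]): cv2.circle(im,tuple(map(int,f(frame2w(p,lean,np.array(X)))[0])),4,(0,255,0),1)
    cv2.imwrite(name,im)
E
python3 - <<'E'
from h import *
A=cams.get_image('scene');B=cams.get_image('top')
pts=[]
for c in(A,B):
    for n,X in(('frame_hub',[0,0,0]),('frame_grip',[0,.055,.176]),('kick_pivot',[.031,-.07,.093]),('kick_tip',kick(0)),):
        d=[e for e in tip_of(c,n) if 200<e['point'][0]<400]
        if d: pts.append((c,np.array(X,float),d[0]['point'],n))
m=regions_of(B,'stand')[0]; print(m['bbox'])
cor=np.array([[308,215],[394,223],[388,280],[300,271]])
# order: +x+y = up-left in top image
def res(v):
    r=[(proj(c,frame2w(v,v[3],X))[0]-u)/3 for c,X,u,n in pts]
    r.append((proj(B,stand2w(v,PL))-cor).ravel()/1.5)
    return np.concatenate([np.ravel(x) for x in r])
s=least_squares(res,[.5,0,0,-.25],loss='soft_l1');print(s.x,s.cost)
for (c,X,u,n) in pts: print(n,np.round(proj(c,frame2w(s.x,s.x[3],X))[0]-u,1))
crop(A,'pics/a1.png',(225,200,365,320),5,s.x,s.x[3],0)
crop(B,'pics/b1.png',(285,200,405,290),6,s.x,s.x[3],0)
E
```

```text
[356.7, 201.9, 371.8, 217.8]
[ 0.54946719 -0.04648812 -0.10401768 -0.28021137] 19.52323539030122
frame_hub [0.3 0.2]
frame_grip [ 0.4 -2.3]
kick_pivot [-2.9  4.2]
kick_tip [-1.8  1.4]
frame_hub [5.  0.6]
frame_grip [-41.7   7.9]
kick_pivot [-2.1 -4.3]
kick_tip [ 1.6 -0.8]
```

View pics/a1.png

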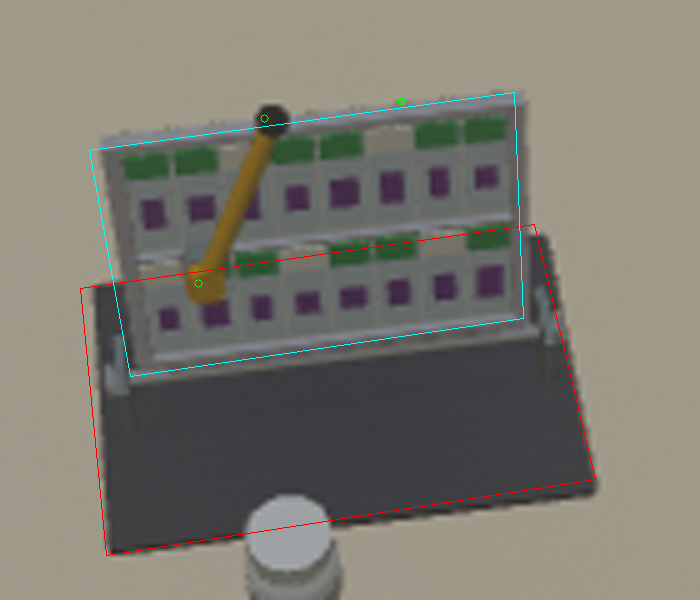

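View pics/b1.png

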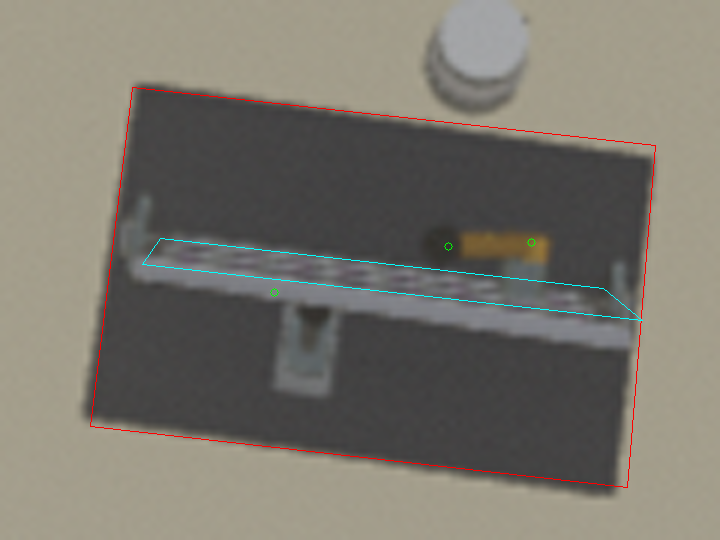

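Overlay is about 3 px off. The ball shows at (273,122) in the scene crop and (442,242) in the top crop. I'll refit with corners picked by hand.

Run:
```python
from h import *
A=cams.get_image('scene');B=cams.get_image('top')
a=lambda u:(np.array(u)+.5)/5-.5+[225,200]
b=lambda u:(np.array(u)+.5)/6-.5+[285,200]
O=[]
for X,u in zip(PL,[(107,547),(597,487),(547,236),(95,288)]): pass
PLo=[(A,PL[0],None)]
S=[]
for X,u in zip(PL,[b((137,84)),b((655,153)),b((615,494)),b((86,418))]): S.append((B,X,u,1))
# scene: camera faces robot; +y is right
for X,u in zip(PL,[a((597,482)),a((107,547)),a((95,288)),a((547,236))]): S.append((A,X,u,1))
F=[(A,kick(0),a((273,122)),1),(B,kick(0),b((442,242)),1),
(A,[.006,.118,.01],a((538,333)),1.5),(A,[.006,-.118,.01],a((130,378)),1.5),
(A,[-.006,.118,.176],a((525,94)),1),(A,[-.006,-.118,.176],a((103,138)),1),
(B,[-.006,.118,.176],b((131,280)),1),(B,[-.006,-.118,.176],b((630,348)),1),
(B,[.006,.118,.176],b((133,264)),1),(B,[.006,-.118,.176],b((632,330)),1),
(A,[.037,-.07,.093],a((205,282)),1.5)]
def res(v,raw=0):
    r=[]
    sh={id(A):v[4:6],id(B):v[6:8]}
    for c,X,u,w in S:r.append((proj(c,stand2w(v,X))[0]+sh[id(c)]-u)/w)
    for c,X,u,w in F:r.append((proj(c,frame2w(v,v[3],np.array(X,float)))[0]+sh[id(c)]-u)/w)
    return np.round(r,1) if raw else np.concatenate([np.ravel(r),v[4:]/.8])
s=least_squares(res,[.5,0,0,-.25,0,0,0,0],loss='soft_l1');v=s.x;print(v.round(4),s.cost);print(res(v,1).tolist())
np.save('p.npy',v)
for n,X in(('grip',[0,.055,.176]),('tip',kick(0)),('piv',[.031,-.07,.093])):print(n,frame2w(v,v[3],np.array(X)))
crop(B,'pics/b2.png',(285,200,405,290),6,v,v[3],0)
```

```text
[ 0.5506 -0.043  -0.1354 -0.2755  0.3594  0.6741  0.3264  0.4557] 7.080532741490422
[[-0.4, -0.5], [-0.0, 0.2], [0.2, 0.2], [-0.7, -0.0], [0.5, 1.6], [0.2, 1.1], [-0.6, -0.6], [0.1, -0.7], [0.2, -0.0], [-0.2, 0.6], [-0.8, -0.8], [0.9, -0.5], [-0.5, -0.9], [-0.7, -0.4], [0.1, -0.0], [-0.1, 0.5], [0.3, -1.6], [0.2, -0.7], [0.2, 1.1]]
grip [0.51056578 0.01791734 0.21136167]
tip [ 0.52421571 -0.06194939  0.24299991]
piv [ 0.54561768 -0.11301507  0.13992589]
```

The fit is good to about 1 px, and the tip at z 0.243 and grip at z 0.211 match the geometry. Next I'll check reachability for the whole plan, then push the kickstand.

```bash
cat >> h.py <<'E'
v=np.load('p.npy'); L0=v[3]
def ori(lean,flip=1):
    # tool z = -frame z, tool y = flip*frame x
    R=Ro.from_euler('z',v[2]).as_matrix()@Ro.from_euler('y',lean).as_matrix()
    y=flip*R[:,0]; z=-R[:,2]; x=np.cross(y,z)
    q=Ro.from_matrix(np.c_[x,y,z]).as_quat(); return q[[3,0,1,2]]
E
python3 - <<'E'
from h import *
tip=frame2w(v,L0,kick(0)); ax=stand2w(v,np.array([0,1,0.]))-[v[0],v[1],0]
P=lambda dy,z: np.r_[(tip+ax*dy)[:2],z]
for f in(1,-1):
    for n,x,l in(('s',P(.055,.3),0),('e',P(-.1,.255),0),('g',frame2w(v,L0,np.array([0,.055,.17])),L0),('g0',frame2w(v,0,np.array([0,.055,.17])),0)):
        j=robot.solve_ik(x,ori(l,f));print(f,n,x.round(3),None if j is None else np.round(j,2))
E
```

```text
1 s [ 0.532 -0.007  0.3  ] [-0.55  0.04  0.54  1.68 -0.02  1.43 -0.15]
1 e [ 0.511 -0.161  0.255] [ 0.21  0.07  0.04  1.73 -0.    1.34  0.12]
1 g [0.512 0.018 0.206] [-0.54 -0.16  0.37  2.07  0.17  0.97 -0.38]
1 g0 [0.558 0.011 0.212] [-0.53  0.15  0.51  1.75 -0.08  1.26 -0.14]
-1 s [ 0.532 -0.007  0.3  ] None
-1 e [ 0.511 -0.161  0.255] None
-1 g [0.512 0.018 0.206] [-1.07 -0.26  0.83  2.08  0.35  1.    2.62]
-1 g0 [0.558 0.011 0.212] [ 0.99  0.43 -1.31  1.7   0.42  1.34  2.61]
```

Run:
```python
from h import *
tip=frame2w(v,L0,kick(0)); ax=stand2w(v,np.array([0,1,0.]))-[v[0],v[1],0]
P=lambda dy,z: np.r_[(tip+ax*dy)[:2],z]
o=ori(0)
s=robot.state();robot.move_gripper(0.0)
robot.move_linear(s['tcp_pos']+[0,0,.08],speed=.25)
robot.movep(P(.06,.33),o)
robot.move_linear(P(.05,.256),o,speed=.15)
f0=robot.state()['ft_force']
hit=robot.move_linear(P(-.075,.256),o,speed=.08,stop_force=12)
s=robot.state();print(hit,s['clock'],s['tcp_pos'],s['ft_force']-f0)
robot.hold(.6)
A=cams.get_image('scene');crop(A,'pics/a3.png',(205,180,365,320),5,v,L0,3.3)
print(robot.state()['clock'])
```

```text
False 8.675 [ 0.51422083 -0.13566422  0.25595679] [-0.34550906 -1.10116071  0.09950928]
9.325
```

View pics/a3.png

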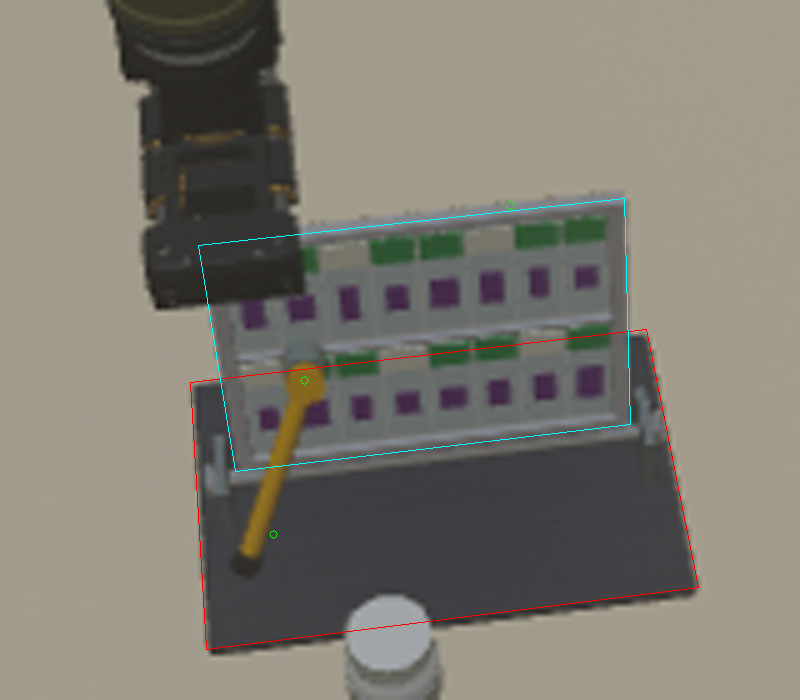

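The leg has swung over and hangs with its ball at (245,565), but the model predicted about (275,537). I'll check it has settled and triangulate the ball from both cameras.

Run:
```python
from h import *
s=robot.state();robot.move_linear(s['tcp_pos']+[0,0,.08],speed=.25)
tip=frame2w(v,L0,kick(0)); ax=stand2w(v,np.array([0,1,0.]))-[v[0],v[1],0]
g=frame2w(v,L0,np.array([0,.055,.176+.06]));robot.movep(g+[0,0,.03],ori(L0))
A=cams.get_image('scene');B=cams.get_image('top')
for c in(A,B):print([(np.round(d['point'],1),round(d['p'],2)) for d in tip_of(c,'kick_tip')[:3]])
for n,c,sh in(('A',A,v[4:6]),('B',B,v[6:8])):
    for q in(3.1,3.2,3.3):
        print(n,q,(proj(c,frame2w(v,L0,kick(q)))[0]+sh).round(1))
    m=cv2.inRange(cv2.cvtColor(c['img'],cv2.COLOR_RGB2HSV),(15,150,70),(30,255,255))
    M=np.zeros_like(m);M[215:320,225:400]=m[215:320,225:400];print(cv2.boundingRect(M))
k=np.hstack([cv2.resize(c['img'][y:y+100,x:x+75,::-1],None,fx=5,fy=5,interpolation=cv2.INTER_CUBIC) for c,x,y in((A,230,225),(B,335,200))])
cv2.imwrite('pics/ab4.png',k);print(robot.state()['clock'])
```

```text
[(array([256.6, 292.9]), 0.69)]
[(array([380.5, 232.1]), 0.39)]
A 3.1 [251.7 286. ]
A 3.2 [255.6 286.7]
A 3.3 [259.5 287.1]
(259, 253, 11, 39)
B 3.1 [386.  240.4]
B 3.2 [382.6 239.8]
B 3.3 [379.  239.3]
(370, 241, 6, 1)
10.6833
```

View pics/ab4.png

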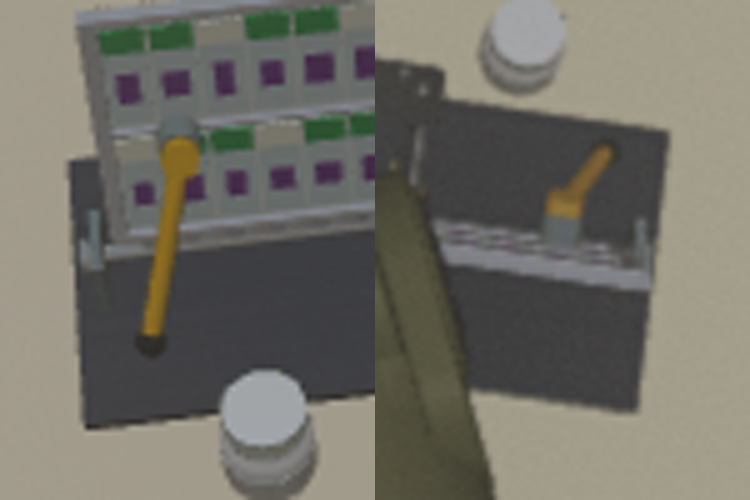

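The leg has settled at (260,294) scene and (382,230) top. That matches q of about 3.27–3.30 sideways, with the leg splayed outwards, and the frame still leans as before. Next I'll grip and raise it.

Run:
```python
from h import *
T=lambda l,z=.170: frame2w(v,l,np.array([0,.055,z]))
robot.move_gripper(.06)
hit=robot.move_linear(T(L0,.21),ori(L0),speed=.12)
hit=robot.move_linear(T(L0),ori(L0),speed=.08,stop_force=15);print('hit',hit)
if not hit:
    robot.move_gripper(0.0,20)
    s=robot.state();print(s['clock'],s['finger_gap'],s['ft_force'],(s['tcp_pos']-T(L0)).round(4))
    if s['finger_gap']>.008:
        for l in np.linspace(L0,0,7)[1:]:
            robot.move_linear(T(l),ori(l),speed=.05)
        robot.hold(.5)
        s=robot.state();print(s['clock'],s['finger_gap'],s['ft_force'],(s['tcp_pos']-T(0)).round(4))
A=cams.get_image('scene');B=cams.get_image('top')
crop(A,'pics/a5.png',(225,190,365,310),5,v,0,3.3)
print([(np.round(d['point'],1),round(d['p'],2)) for d in tip_of(A,'kick_tip')[:3]])
```

```text
hit False
13.9833 0.012020828746280689 [-0.58600807  0.72349103  0.05841647] [-0.0001  0.     -0.    ]
16.3333 0.01196711032825186 [-0.31941315 -0.26825282 -1.49684122] [-0.0003 -0.0001 -0.0001]
[(array([255.3, 295.8]), 0.66)]
```

View pics/a5.png

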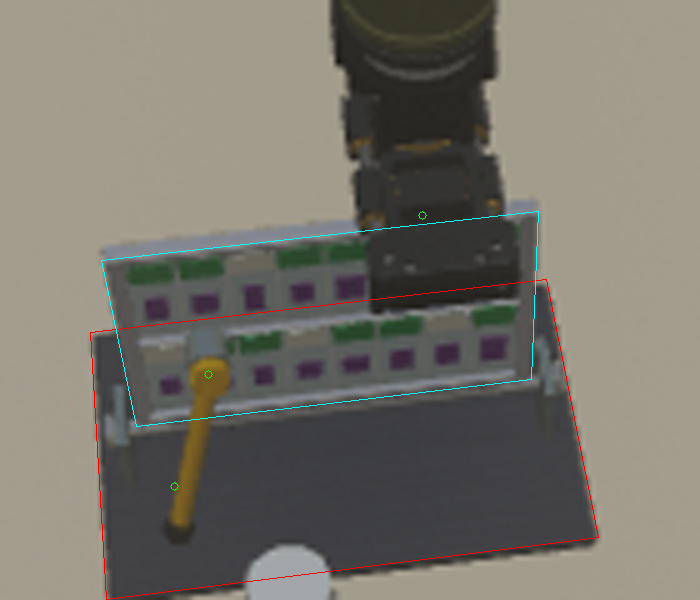

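The frame's top edge lies on the upright overlay, with the fingers closed on 12 mm. The leg hangs down with its ball at (179,530), in line with the stop. I'm handing it in.

```bash
python3 -c "
from rig import robot
s=robot.state();print(s['clock'],s['finger_gap'],abs(s['joint_velocities']).max())
robot.sign_off()"
```

```text
16.4833 0.011858587285816872 0.0017407617619195023
the job is handed in; nothing more can be done
```

I pushed the kickstand over the top with the closed fingers, and it swung down to its stop while the frame still leaned on its rest. I then gripped the frame's top edge with 20 N, brought it upright and handed the job in at about 16.5 s with the grip still on. The sign-off reports no verdict.

**Last checks:**
- **Grip:** the finger gap was 11.9 mm on the 12 mm frame. The TCP was within 0.3 mm of the upright target and the arm was still.
- **Frame:** in the last picture it lay on the upright overlay, by eye.
- **Kickstand:** it hung at its stop, about 3.27 to 3.3 rad when measured before the grip, and looked unchanged after it. I had no direct joint reading.
- **Bystanders:** the white jar near the stand looked undisturbed. I did not check the others at the end.

**One disagreement:** the lowered leg's foot was about 25 mm further out than my simple model predicted. Sideways it matched the stop, so I took this as the leg being splayed outwards.

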